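Park the unit-cell model in the viewing bay and hold it wedged up

TASK

Roll the tray with the cubic crystal model along the rollers until it sits fully home against the end stop of the bay, keeping it on the rollers. Then slide the spring-returned wedge jaw along its track under the tray's near edge until that edge has just lifted off the rollers, by about 6 mm, and finish while still holding the jaw there: do not let go, and do not touch the tray. Leave the metal spacer block, the hammer and the jar where they are.

Things in the scene. Friction and masses are not known exactly. Their poses are not given: they have to be found in the camera images.
- lane: Fixed wooden roller lane and bay. Origin on the counter, mid-width; x points across it away from the robot, y along it to the bay. Base 160 mm (x), y -205 to 215 mm. Free rollers across it, tops 34 mm above the counter. Fences 48 mm high, inner faces at x = +68 and -68 mm; the near one (-68) ends at y = 88, so the bay is open to the robot.
- bay_stop (a point): On the lane: foot of the end stop's face, mid-width, at lane x = 0, y = 190 mm, on the counter. The end stop is a wall across the lane, 70 mm high and 16 mm thick; the tray's end meets it, so the tray's origin is then 70 mm short of it (lane y = 120 mm).
- carrier: Loose plywood tray (0.35 to 0.7 kg) with an 80 mm navy cube frame holding five lime spheres fixed on it. Origin: centre of underside; axes as the lane's. Plate 130 (x) x 140 (y) x 12 mm; walls at both y ends, 8 mm thick, tops 40 mm above the underside. Frame: 32 mm in from the near edge, 30 mm from the y ends, top 92 mm up. It stands on the rollers, 3 mm play to each fence.
- carrier_lip (a point): Middle of the tray's near (-x, robot side) lower edge, 65 mm from the tray's origin. Its height is 34 mm while the tray lies on the rollers, and tells the lift.
- jaw (a joint): Travel (m) of the beech wedge jaw on its wooden track (70 mm wide, rails 28 mm high, lane y = 120 mm): 0 drawn back, as at the start, growing along lane +x under the tray, stop at 0.075. A spring drives it back when let go (2 N at 0, 4 N at 0.05). With the tray against the far fence it meets the edge at about 0.030; 6 mm of lift comes at about 0.048; pushing takes up to 12 N.
- wedge_tip (a point): Middle of the top edge of the jaw's wedge tip, 30 mm above the counter; at travel 0 it is at lane x = -80 mm, y = 120 mm. From it the wedge's top face, 36 mm wide, rises 1 mm per 3 mm backwards (lane -x) for 70 mm, up to the post.
- jaw_post (a point): Middle of the top of the jaw's upright post, the part to push or grip: 24 mm (lane x) by 28 mm (lane y), top 90 mm above the counter, free on all sides above 55 mm. At travel 0 it is at lane x = -162 mm, y = 120 mm; it moves with the jaw.
- spacer: Loose aluminium spacer block 60 x 40 x 25 mm, bystander, to be left alone. Origin: centre of its underside.
- hammer: Loose small brass hammer with rosewood grip, 180 mm long, lying on the counter right of the lane, bystander, to be left alone.
- jar: Loose glass jar, 56 mm in diameter, 85 mm high, standing left of the lane, bystander, to be left alone. Origin: centre of its underside.
Mind the look-alikes: they are no part of the job. Several things have the shape of the carrier; the one meant has the colours described above.

How it is judged:
On the way, in this order (a step that is already met when the one before it is completed fails the run):
1. the tray is rolled fully home against the bay's end stop (within 6 mm), the wedge not yet under it (y of carrier in the frame of lane above 0.114 m and z of carrier in the frame of lane below 0.037 m and value of joint jaw below 0.022 m), for 0.2 s.
2. the wedge lifts the tray's near edge off the rollers (z of carrier_lip in the frame of lane above 0.037 m and contact force between jaw and carrier above 0.3 N), for 0.2 s.
At the end, for the whole second after the job is handed in: The tray is home in the bay (within 8 mm of the end stop), its near edge 3 to 10 mm above its resting height, carried by the wedge and not touched by the robot, at rest, and the fingers still hold or push the jaw (more than 0.5 N) (all of step 2 and y of carrier in the frame of lane above 0.112 m and z of carrier_lip in the frame of lane below 0.044 m and contact force between the fingers and jaw above 0.5 N and contact force between each of the arm, the fingers and carrier below 0.2 N and linear speed of carrier below 0.01 m/s); the arm keeps its last pose, push and grip.
It fails at once if the tray is lifted right off the rollers or tipped up (its middle more than 12 mm up) (z of carrier in the frame of lane above 0.046 m).
It fails at once if the spacer block is moved by more than 20 mm (distance of spacer from where it was at the start of the episode above 0.02 m).
It fails at once if the hammer is moved by more than 20 mm (distance of hammer from where it was at the start of the episode above 0.02 m).
It fails at once if the jar is moved by more than 20 mm (distance of jar from where it was at the start of the episode above 0.02 m).
It also fails if it takes over 58 s, if anything falls off the work surface, if the arm or the gripper's body presses on something with over 40 N, if the wrist force passes 120 N, or if a joint passes its speed limit or range.

ROBOT

A 6-joint arm with a two-finger parallel gripper is mounted at the origin on the work surface. World frame = base frame: x ahead of the robot, y to its left, z up, the work surface at z = 0. Lengths are in m, angles in rad, forces in N, time in s.
With the tool pointing down it reaches from about 0.375 to 0.975 m from the base axis. Payload 3.8 kg.
Tool frame: the origin (TCP) lies at the very end of the fingers, on their centre line; the grasp point (between the pads) lies 19 mm behind it; z points along the fingers, y is the line along which they close (so a half turn about z gives the same grasp; the last joint's range is limited). The gripper opens to 88 mm and grips with 3 to 60 N. Pads are 18 mm wide; open, the fingers measure 123 mm over their backs; the gripper's body (75 mm by 187 mm) begins 45 mm behind the grasp point.
Start: joints at [1.191, 0.264, 1.604, -0, 1.274, -0.037], TCP at [0.227, 0.636, 0.204] pointing down, gripper open.
Joint ranges: [-2.63, 2.63], [-0.94, 2.18], [0.31, 2.57], [-1.31, 4.45], [0, 2.66], [-2.55, 2.55]. Speed limits (rad/s): [2.57, 2.57, 3.14, 3.14, 3.14, 3.14].

INTERFACE

Orientations are given as a rotation vector (axis times angle).
In Python, from station import arm gives the robot as it stands. The module is installed in compiled form; this text tells all that it offers. Calls block until the motion is done:
- arm.movep(position, orientation): joint-space move of the TCP to a pose.
- arm.move_l(position, rot=None, vel=0.15): straight line of the TCP; rot=None keeps the orientation; vel is the mean speed in m/s.
- arm.movej(angles): joint-space move.
- arm.set_gripper(opening, force=None): opening from 0.0 (shut) to 1.0 (fully open); force is the grip in N (None keeps the last); returns when the fingers have stopped.
- arm.hold(seconds).
- arm.solve_ik(position, orientation): joint angles nearest the present ones, or None.
- arm.read_state(): the state.
- arm.get_image(name): name is "scene" or "top"; returns the picture (384x512x3 uint8, red, green, blue); there is no depth.
- arm.camera_model(name): a dict with "camera_matrix" (3x3 intrinsics, pixels), "R" (3x3) and "t" (3): a world point X has camera coordinates R X + t. Camera axes: x right, y down, z forward; pixel columns grow to the right and rows downward; lengths in m; the calibration is good to about 2 mm. A picture is of the moment at which its call begins. camera_model takes no time and is no camera call.
A pose or a line that the arm cannot do raises arm.IKError and nothing moves.
- arm.finish_job(): hands the job in; it is judged then, once.
The state is a dict: "clock": time; "joints": joint angles; "joint_vel": joint speeds; "tau": joint torques, N m; "eef_pos": TCP position; "tcp_rot": TCP orientation; "force": force on the tool from outside, world axes, zero at the start; "ft_torque": the same for the moment, N m; "gripper_width": opening from 0.0 (shut) to 1.0 (fully open); "gripper_force": force on a finger pad.
Only numpy, scipy, OpenCV 4.12 (cv2) and the standard library are available. Lean on these libraries where they do the work, as an engineer would, in place of code of your own. Each camera call takes 0.05 s, during which the arm holds its last target. There are 200 camera calls.

## Working session

There is one attempt and no reset: what is moved stays moved. The work goes in short steps, each a Python script; the robot and the scene stay as the last script left them, time stands still between calls to the robot, and variables do not carry over. Pictures are saved under pics/ and viewed, at most 10 in all, crops included, and the job is handed in when it is done.

```bash
mkdir -p pics; python3 - <<'E'
from station import arm
import cv2,numpy as np
for n in ("scene","top"):
    im=arm.get_image(n); cv2.imwrite(f"pics/{n}0.png",im[:,:,::-1])
    c=arm.camera_model(n); print(n,c["camera_matrix"],c["R"],c["t"],-np.array(c["R"]).T@c["t"])
print(arm.read_state())
E
```

```text
scene [[381.60694872   0.         256.91764667]
 [  0.         381.60694872 190.33921889]
 [  0.           0.           1.        ]] [[ 0.5014142   0.86516125 -0.00893444]
 [ 0.58256986 -0.34523381 -0.73581654]
 [-0.63968442  0.36374392 -0.677122  ]] [-0.25744904 -0.19867025  1.56977856] [ 1.24899079 -0.41685016  0.91444658]
top [[365.9291665    0.         255.87101218]
 [  0.         365.9291665  185.64208463]
 [  0.           0.           1.        ]] [[-0.00194067 -0.9999934   0.00307181]
 [-0.9783182   0.00126242 -0.20710362]
 [ 0.20709838 -0.00340712 -0.97831419]] [0.02275835 0.47831188 1.02201457] [0.25632782 0.0256365  1.09884157]
{'clock': 0.1, 'joints': array([ 1.19110249e+00,  2.64697474e-01,  1.60523257e+00, -8.68926431e-06,
        1.27371376e+00, -3.69266374e-02]), 'joint_vel': array([ 0.00025434, -0.00196442, -0.00333172, -0.00103727,  0.00059895,
        0.00085139]), 'tau': array([ 5.77379542e-04, -5.03626871e+01, -3.58069110e+01,  7.29625951e-02,
        2.34657648e-02, -7.68013092e-05]), 'eef_pos': array([0.22661895, 0.63505847, 0.20230197]), 'tcp_rot': array([-0.53571039, -3.09515667,  0.00315455]), 'force': array([ 1.15361372,  0.09841391, -0.39943016]), 'ft_torque': array([-0.05280335,  0.03873181,  0.00056647]), 'gripper_force': 0.0, 'gripper_width': 1.0003342574661716}
```

View pics/scene0.png

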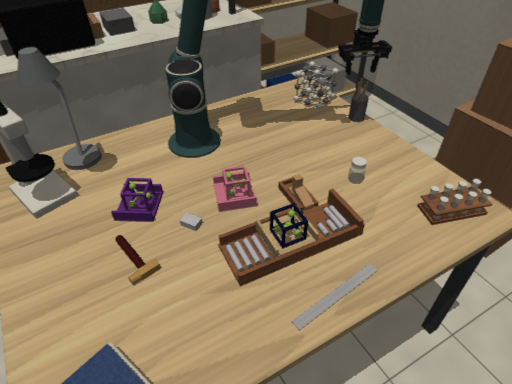

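View pics/top0.png

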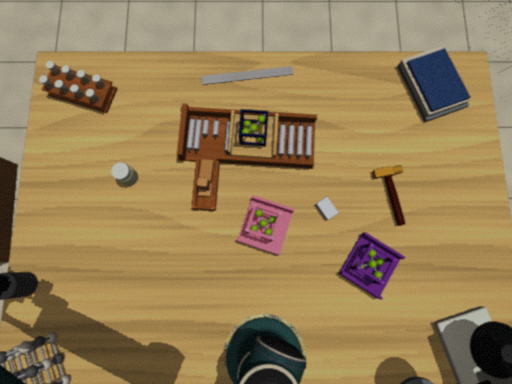

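Candidates, in top-view pixels:
- Navy frame at (253,127), standing on the lane.
- Pink at (264,225).
- Purple at (370,265).

The navy frame with lime spheres on a plywood tray on the rollers fits the description. I'll confirm it in an enlarged crop.

```bash
python3 - <<'E'
import cv2,numpy as np
t=cv2.imread("pics/top0.png")[90:220,165:330]
cv2.imwrite("pics/topc.png",cv2.resize(t,None,fx=4.5,fy=4.5,interpolation=cv2.INTER_CUBIC))
E
```

```text
(no output)
```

View pics/topc.png

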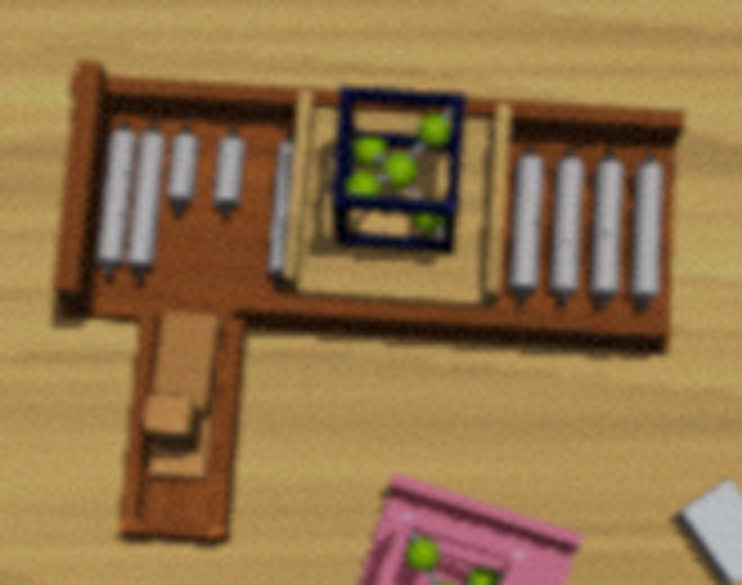

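The crop confirms it: a navy frame with five lime spheres on a plywood tray at crop (395,200). The jaw post top is at crop (169,412) and the end stop is on the left, around crop (80,180). I'll crop the scene view too, so I can measure from both.

```bash
python3 - <<'E'
import cv2,numpy as np
t=cv2.imread("pics/scene0.png")[165:285,210:370]
cv2.imwrite("pics/scc.png",cv2.resize(t,None,fx=5,fy=5,interpolation=cv2.INTER_CUBIC))
E
```

```text
(no output)
```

View pics/scc.png

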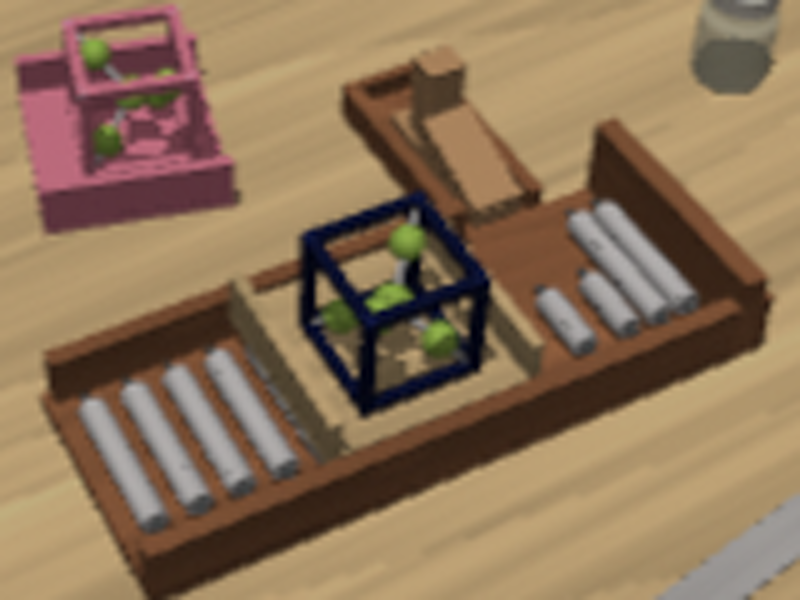

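The scene crop shows the post top at (438,62), the stop's top corners at (615,120) and (768,278), and the frame's top corners at (302,238), (422,195), (490,280) and (368,322). I'll fit the lane pose and the tray's y by casting rays onto planes at the known heights.

```bash
cat > geo.py <<'E'
import numpy as np
from station import arm
def ray(n,u,v,h):
    c=arm.camera_model(n);R=np.array(c["R"]);t=np.array(c["t"])
    o=-R.T@t; d=R.T@np.linalg.solve(c["camera_matrix"],[u,v,1.])
    return (o+d*(h-o[2])/d[2])[:2]
T=lambda u,v,h:ray("top",165+(u-1.75)/4.5,90+(v-1.75)/4.5,h)
S=lambda u,v,h:ray("scene",210+(u-2)/5,165+(v-2)/5,h)
E
python3 - <<'E'
from geo import *
from scipy.optimize import least_squares
# (world xy, lane xy); nan y-> carrier-relative
P=[(T(169,412,.09),-.162,.12,0),(T(80,62,.07),.08,.206,0),(T(58,290,.07),-.08,.206,0),(T(683,113,.048),.08,-.205,0),
(S(438,62,.09),-.162,.12,0),(S(615,120,.07),-.08,.206,0),(S(768,280,.07),.08,.206,0),(S(150,567,.048),.08,-.205,0),(S(47,355,.048),-.08,-.205,0),
(T(342,88,.126),.047,.04,1),(T(465,95,.126),.047,-.04,1),(T(453,210,.126),-.033,-.04,1),(T(335,208,.126),-.033,.04,1),
(S(302,238,.126),-.033,-.04,1),(S(422,195,.126),-.033,.04,1),(S(490,280,.126),.047,.04,1),(S(368,322,.126),.047,-.04,1)]
def f(p):
    c,s=np.cos(p[2]),np.sin(p[2]);r=[]
    for w,x,y,k in P:
        x+=k*p[4];y+=k*p[3]; r+=[p[0]+c*x-s*y-w[0],p[1]+s*x+c*y-w[1]]
    return np.array(r)
q=least_squares(f,[.5,.0,0,0,0],loss="soft_l1",f_scale=.003)
print(q.x); print((f(q.x).reshape(-1,2)*1000).round(1))
# bystanders, rough
for u,v,h in((122,174,.08),(327,208,.025),(388,172,.02),(397,200,.01)): print(ray("top",u,v,h))
E
```

```text
[ 6.36728852e-01  4.38899630e-02 -6.13447442e-02 -1.38415734e-02
  4.58867069e-04]
[[-0.6 -0.2]
 [ 1.3  1.5]
 [ 0.6  3.3]
 [ 3.5 -1.8]
 [ 0.7  0.1]
 [-0.8  0.1]
 [-0.5  0.8]
 [-3.4  0. ]
 [-0.6 -7.7]
 [ 1.1  1.9]
 [ 1.  -0.3]
 [-2.4 -3.5]
 [ 1.1  3. ]
 [-2.5 -0.4]
 [-3.6  0.4]
 [ 0.6  0.9]
 [ 4.2 -2.9]]
[0.50655737 0.40515777]
[ 0.41565969 -0.18873458]
[ 0.52659348 -0.3800122 ]
[ 0.44195066 -0.40429243]
```

```bash
cat >> geo.py <<'E'
from scipy.spatial.transform import Rotation as Ro
L0=np.array([.6367,.0439]);YAW=-.0613
def W(x,y,z):
    c,s=np.cos(YAW),np.sin(YAW); return np.array([L0[0]+c*x-s*y,L0[1]+s*x+c*y,z])
def lane(p):
    c,s=np.cos(YAW),np.sin(YAW); d=np.array(p[:2])-L0; return np.array([c*d[0]+s*d[1],-s*d[0]+c*d[1],p[2]])
def down(a): # tool z down, tool y along world heading a
    y=np.array([np.cos(a),np.sin(a),0]);z=np.array([0,0,-1.]);return Ro.from_matrix(np.c_[np.cross(y,z),y,z]).as_rotvec()
def st():
    s=arm.read_state(); c,n=np.cos(YAW),np.sin(YAW);f=s["force"]
    return s["clock"],lane(s["eef_pos"]),np.array([c*f[0]+n*f[1],-n*f[0]+c*f[1],f[2]])
def show(): 
    t,p,f=st(); print(round(t,2),(p*1000).round(1),f.round(1))
E
python3 - <<'E'
from geo import *
arm.set_gripper(0.0,20)
r=down(YAW)
arm.movep(W(0,-.118,.2),r); print(arm.read_state()["joints"].round(2)); show()
arm.move_l(W(0,-.118,.066),vel=.12); show()
f0=st()[2]
arm.move_l(W(0,.025,.066),vel=.05); show()
for y in np.arange(.028,.053,.002):
    arm.move_l(W(0,y,.066),vel=.02); f=st()[2]-f0; show()
    if abs(f[1])>5: break
arm.hold(.3); show()
import cv2
for n in("top","scene"): cv2.imwrite(f"pics/{n}1.png",arm.get_image(n)[:,:,::-1])
a=cv2.imread("pics/top1.png")[90:220,165:330];b=cv2.imread("pics/scene1.png")[150:280,220:385]
cv2.imwrite("pics/c1.png",cv2.resize(np.hstack([a,b]),None,fx=2.42,fy=2.42,interpolation=cv2.INTER_CUBIC))
E
```

```text
[-0.15  0.19  1.7   0.    1.25 -0.09]
4.27 [ 1.000e-01 -1.171e+02  2.000e+02] [-0.9  0.4 -0.1]
5.53 [   0.9 -118.1   67.1] [-0.4  0.  -0. ]
8.54 [-0.1 25.  65.9] [-0.  -0.5 -1.1]
8.84 [-0.2 28.3 65.9] [ 0.4 -0.5  0. ]
9.09 [-0.1 30.2 65.9] [-0.6  1.2 -0.1]
9.34 [ 0.  32.2 66. ] [-0.1  0.7 -0.2]
9.59 [-0.  34.2 66. ] [-0.  -0.2  1. ]
9.84 [ 0.  36.2 66. ] [ 0.3 -0.2 -0.5]
10.09 [ 0.  38.2 66. ] [ 0.6 -0.8  0.8]
10.34 [-0.  40.2 66. ] [-0.5  0.4 -0.4]
10.59 [-0.  42.2 66. ] [-0.3 -0.4 -0.1]
10.84 [ 0.  44.2 66. ] [-0.1 -0.3  0.4]
11.09 [-0.  46.2 66. ] [ 0.4 -0.5 -0.1]
11.34 [ 0.  48.2 66. ] [-0.3  0.7  0.3]
11.59 [-0.  50.2 66. ] [-0.3 -0.7 -0.1]
11.84 [ 0.  52.2 66. ] [-0.1  0.3 -0.6]
12.14 [ 0. 52. 66.] [ 0.1  0.2 -0.4]
```

View pics/c1.png

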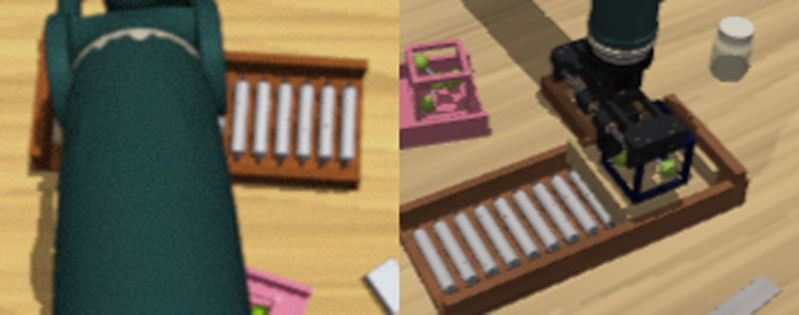

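The tray has moved with the fingers, and the scene part of the crop shows it near the stop at (690,150). There is no contact force yet, so I'll keep going until the stop is felt.

```bash
python3 - <<'E'
from geo import *
f0=np.array([0,0.,0])
for y in np.arange(.054,.075,.0015):
    arm.move_l(W(0,y,.066),vel=.02); arm.hold(.05); f=st()[2]; show()
    if abs(f[1])>4: break
arm.hold(.2); show()
import cv2
b=arm.get_image("scene")[:,:,::-1][150:280,220:385];cv2.imwrite("pics/c2.png",cv2.resize(b,None,fx=4.5,fy=4.5,interpolation=cv2.INTER_CUBIC))
E
```

```text
12.54 [ 0.  54.1 66. ] [0.7 0.1 0.5]
12.84 [-0.  55.6 66. ] [ 1.1 -0.5 -0. ]
13.14 [-0.  57.1 66. ] [ 0.3 -0.2 -0.2]
13.44 [ 0.  58.6 66. ] [-0.4  0.1  0. ]
13.74 [ 0.  60.1 66. ] [0.  0.8 0.4]
14.04 [-0.  61.6 66. ] [0.7 0.  0.8]
14.34 [ 0.  63.1 66. ] [-0.5 -0.1  0. ]
14.64 [ 0.  64.6 66. ] [ 0.3  0.3 -0.2]
14.94 [-0.  66.1 66. ] [ 0.  -0.8 -0.1]
15.24 [-0.  67.6 65.9] [ 0.5 -0.   0.7]
15.54 [-0.  69.1 66. ] [ 0.4 -0.1  0.1]
15.84 [ 0.4 70.  66.1] [ 1.4 -3.2 -0.3]
16.14 [ 0.5 70.1 66.3] [ 1.4 -8.9  0.4]
16.34 [ 0.4 70.1 66.2] [ 1.8 -7.8  1.5]
```

View pics/c2.png

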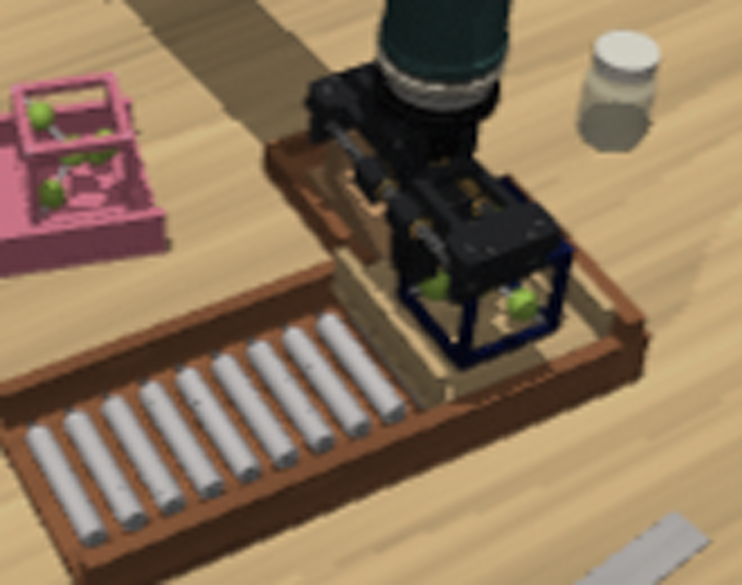

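```bash
python3 - <<'E'
from geo import *
Q=lambda u,v,h:(lane([*ray("scene",220+(u-1.75)/4.5,150+(v-1.75)/4.5,h),h])*1000).round(1)
print("wall -y outer top", Q(336,258,.074),Q(430,390,.074))
print("frame top",Q(570,250,.126),"frame low-left far",Q(465,362,.048))
print("stop top far",Q(640,320,.07))
c=arm.camera_model("scene")
for y in(.04,.05,.07): 
    p=np.array(c["camera_matrix"])@(np.array(c["R"])@W(0,y,.066)+c["t"]); print(y,((p[:2]/p[2]-[220,150])*4.5).round())
s=arm.read_state();print(s["gripper_width"])
E
```

```text
wall -y outer top [-59.9  48.7  74. ] [69.7 41.3 74. ]
frame top [ 46.1 158.3 126. ] frame low-left far [42.1 89.8 48. ]
stop top far [ 79.1 201.3  70. ]
0.04 [368. 326.]
0.05 [381. 321.]
0.07 [406. 311.]
0.003757460502020468
```

Ray casts put the tray home: its −y wall is at lane y ≈ 45–49 mm and its centre at about 118–120 mm. The fingertips ended up just inside the wall, against the frame. I'll back off 1.5 mm, lift straight out and check.

```bash
python3 - <<'E'
from geo import *
import cv2
arm.move_l(W(0,.0685,.066),vel=.02); show()
arm.move_l(W(0,.0685,.10),vel=.06); show()
arm.move_l(W(0,.0685,.2),vel=.15); show()
r=down(YAW+np.pi/2)
for k in(1,-1):
    q=arm.solve_ik(W(-.21,.12,.2),down(YAW+k*np.pi/2)); print(k,None if q is None else np.round(q,2))
    q=arm.solve_ik(W(-.21,.12,.062),down(YAW+k*np.pi/2)); print(k,None if q is None else np.round(q,2))
k=1 
arm.movep(W(-.215,.12,.2),down(YAW+np.pi/2)); show()
print(arm.read_state()["joints"].round(2))
a=arm.get_image("top")[:,:,::-1][90:220,165:330];b=arm.get_image("scene")[:,:,::-1][150:280,220:385]
cv2.imwrite("pics/c3.png",cv2.resize(np.hstack([a,b]),None,fx=2.42,fy=2.42,interpolation=cv2.INTER_CUBIC))
E
```

```text
16.72 [-0.3 69.  65.9] [ 0.8 -0.8 -0.1]
17.43 [ -0.   68.5 100.1] [-0.  -0.4  0.1]
18.25 [ -0.8  68.3 198.8] [-0.3  0.1  0.2]
1 [ 0.33 -0.13  2.03  0.    1.24 -1.18]
1 [ 0.33  0.01  2.17  0.    0.96 -1.18]
-1 [ 0.33 -0.13  2.03  0.    1.24  1.96]
-1 [0.33 0.01 2.17 0.   0.96 1.96]
19.49 [-214.8  119.9  199.6] [-0.8  1.1  0.2]
[ 0.34 -0.14  2.04 -0.    1.24 -1.17]
```

View pics/c3.png

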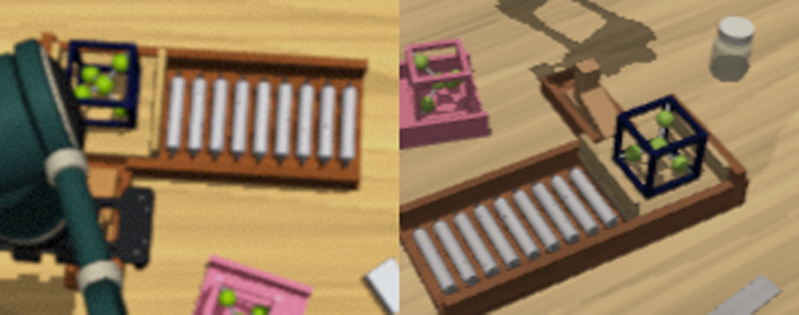

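The tray sits against the stop, with its frame top at crop x 613–706 and y 97–150. The jaw is still drawn back, and its post is at (587,68). I'll check the tray's y numerically, then push the jaw while watching the force.

```bash
python3 - <<'E'
from geo import *
Q=lambda u,v:(lane([*ray("scene",220+(u-400)/2.42,150+v/2.42,.126),.126])*1000).round(1)
c=[Q(*p) for p in((613,114),(672,97),(706,128),(650,150))]; print("frame corners",c,"centre",np.mean(c,0)-[7,0,0])
arm.move_l(W(-.215,.12,.060),vel=.12); arm.hold(.1); show(); f0=st()[2]
x=-.195; arm.move_l(W(x,.12,.060),vel=.05); show()
n=0
while x<-.168:
    x+=.001; arm.move_l(W(x,.12,.060),vel=.02); arm.hold(.04); f=st()[2]-f0
    n=n+1 if abs(f[0])>1.5 else 0
    if n>=2: break
show(); print("contact x",x)
E
```

```text
frame corners [array([-33.7,  77.3, 126. ]), array([-26.2, 159.8, 126. ]), array([ 38.6, 164.4, 126. ]), array([ 38.8,  83.2, 126. ])] centre [ -2.625 121.175 126.   ]
21.01 [-214.2  120.3   60.9] [ 0.1 -0.5  0.5]
21.56 [-194.8  119.9   59.9] [-0.2  0.   1.2]
29.43 [-167.9  120.    60. ] [ 0.4  0.2 -0.3]
contact x -0.16799999999999998
```

```bash
python3 - <<'E'
from geo import *
import cv2
b=arm.get_image("scene")[:,:,::-1][140:250,250:385]
cv2.imwrite("pics/c4.png",cv2.resize(b,None,fx=5,fy=5,interpolation=cv2.INTER_CUBIC))
E
```

```text
(no output)
```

View pics/c4.png

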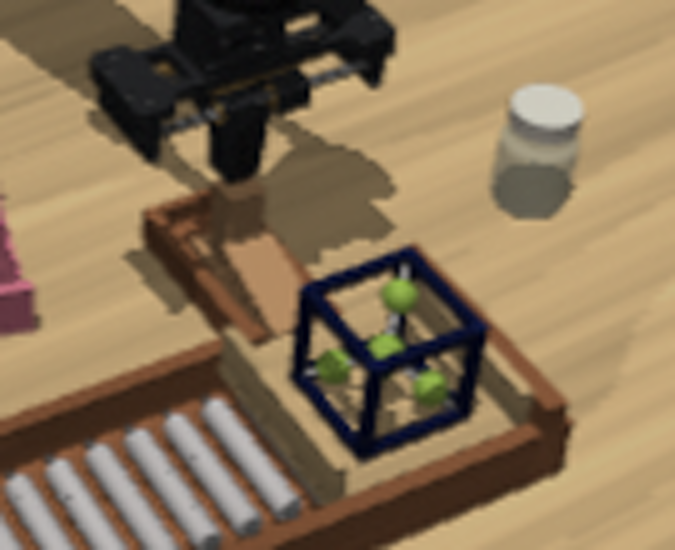

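The fingertips at (238,180) hover above the post top at (238,190). The real tip is therefore higher than the TCP reading says, which also explains passing over the tray wall. I'll measure the tip height from the picture.

```bash
python3 - <<'E'
from geo import *
c=arm.camera_model("scene")
for z in(.06,.075,.09,.1,.11):
    p=np.array(c["camera_matrix"])@(np.array(c["R"])@W(-.168,.12,z)+c["t"]); print(z,((p[:2]/p[2]-[250,140])*5+2).round())
s=arm.read_state();print(s["eef_pos"],s["tcp_rot"],down(YAW+np.pi/2),s["gripper_width"],s["joints"],s["clock"])
E
```

```text
0.06 [231. 216.]
0.075 [233. 199.]
0.09 [234. 182.]
0.1 [235. 171.]
0.11 [236. 159.]
[0.47636297 0.17395943 0.06001747] [-9.63258368e-02 -3.14007157e+00 -7.52654747e-06] [0.09627474 3.14011713 0.        ] 0.009220631892569662 [ 3.01002610e-01  8.58463649e-02  2.09693288e+00  2.30262168e-05
  9.58853421e-01 -1.20847354e+00] 29.4833
```

```bash
python3 - <<'E'
from geo import *
import cv2
arm.move_l(W(-.168,.12,.075),vel=.1)
arm.move_l(W(-.205,.12,.075),vel=.1); arm.hold(.1); f0=st()[2]; show()
for z in(.056,.048,.042,.036):
    arm.move_l(W(-.205,.12,z),vel=.06); arm.hold(.05); f=st()[2]-f0
    if f[2]>3: print("touch"); break
show(); f0=st()[2]; x=-.205;n=0
while x<-.170:
    x+=.002; arm.move_l(W(x,.12,z),vel=.03); f=st()[2]-f0
    n=n+1 if f[0]<-1.5 else 0
    if n>=2: break
show(); print("x",x,f.round(1))
b=arm.get_image("scene")[:,:,::-1][140:250,250:385]
cv2.imwrite("pics/c5.png",cv2.resize(b,None,fx=5,fy=5,interpolation=cv2.INTER_CUBIC))
E
```

```text
30.4 [-204.4  120.2   75.2] [-0.1  0.8  0.3]
31.85 [-205.3  119.9   35.7] [-0.4 -0.8  0.4]
35.1 [-179.1  119.9   35.8] [-2.6 -0.2 -0.1]
x -0.17899999999999996 [-2.2  0.6 -0.5]
```

View pics/c5.png

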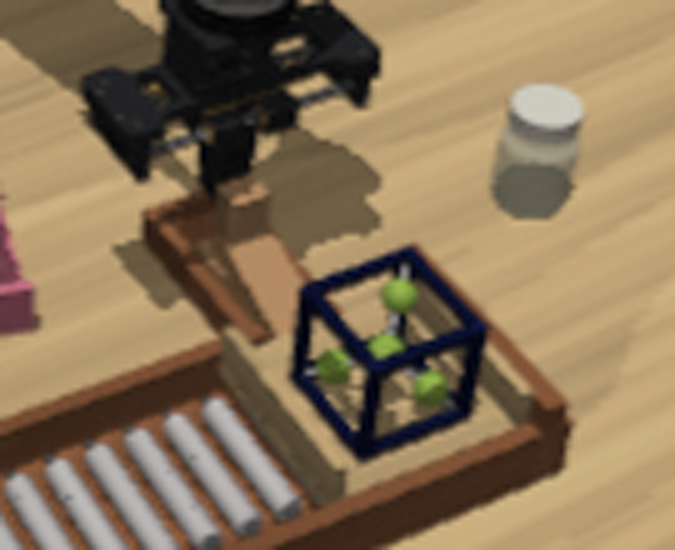

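The fingers now touch the post's back face, at crop (225,190), with TCP x ≈ −0.182 (−2.2 N, the spring force). I'll push about 48 mm of travel from there.

```bash
python3 - <<'E'
from geo import *
import cv2
z=.036
for x in(-.155,-.145,-.139,-.134):
    arm.move_l(W(x,.12,z),vel=.03); show()
arm.hold(.4); show()
b=arm.get_image("scene")[:,:,::-1][140:250,250:385]
cv2.imwrite("pics/c6.png",cv2.resize(b,None,fx=5,fy=5,interpolation=cv2.INTER_CUBIC))
E
```

```text
36.1 [-155.1  119.8   35.8] [-2.9 -1.  -1.5]
36.58 [-146.1  119.8   35.8] [-6.  -2.2 -0.1]
36.93 [-140.2  119.7   35.8] [-6.5 -1.8  1. ]
37.25 [-135.2  119.7   35.8] [-6.2 -1.5  0.9]
37.65 [-135.2  119.7   35.8] [-6.6 -1.4  0.8]
```

View pics/c6.png

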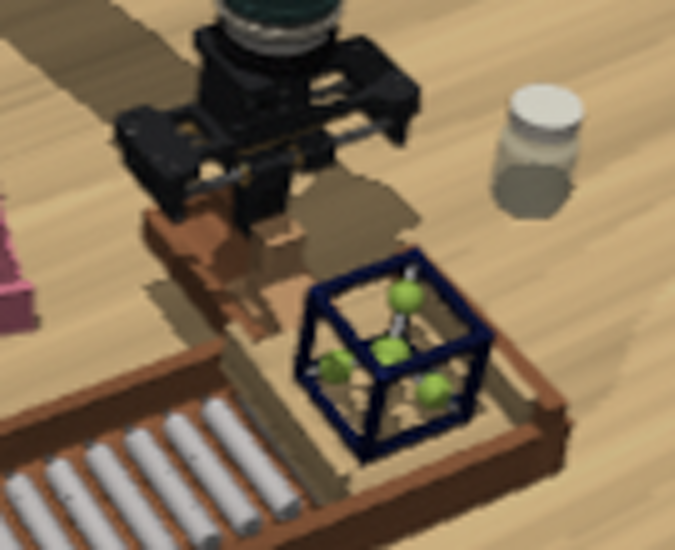

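The post top moved from crop (244,190) to (278,234). The tray is tilted and still at the stop, and the force doubled once the wedge took the load. I'll check the travel from the rays and hand in if it agrees.

```bash
python3 - <<'E'
from geo import *
Q=lambda u,v:lane([*ray("scene",250+(u-2)/5,140+(v-2)/5,.09),.09])*1000
p=Q(278,234); t=p[0]+162; print(p.round(1),"travel",t)
show()
if 42<t<56: print(arm.finish_job())
E
```

```text
[-111.   118.8   90. ] travel 51.02998866062673
37.7 [-135.2  119.7   35.8] [-7.  -1.6  0.9]
the job is handed in; nothing more can be done
None
```

I handed the job in at 37.7 s with the tray against the end stop and the fingers still holding the jaw at about 47–51 mm of travel. By the jaw's geometry that is about 6–7 mm of lift at the near edge, inferred from the travel rather than measured. The interface gave no verdict.

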